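# Put the balance weights back in their graded block

### The arm

A 7-joint arm with a two-finger parallel gripper is mounted at the origin on a cart in front of the work surface, level with it; the furniture and walls round the work are solid. World frame = base frame: x ahead of the robot, y to its left, z up, the work surface at z = 0. Lengths are in m, angles in rad, forces in N, time in s.
With the tool pointing down it reaches from about 0.4 to 0.85 m from the base axis. Payload 4.5 kg.
Tool frame: the origin (TCP) lies where the fingers leave the gripper's body, on its centre line; the fingertips stand 64 mm ahead of it and the grasp point (between the pads) lies 45 mm ahead of it; z points along the fingers, y is the line along which they close (so a half turn about z gives the same grasp; the last joint's range is limited). The gripper opens to 88 mm and grips with 3 to 60 N. Pads are 18 mm wide; open, the fingers measure 123 mm over their backs; the gripper's body (75 mm by 187 mm) begins 45 mm behind the grasp point.
Start: joints at [-1.17, 0.689, -0.195, 1.565, 0.157, 0.902, -0.215], TCP at [0.224, 0.583, 0.303] pointing down, gripper open.
Joint ranges: [-3.01, 3.01], [-0.46, 2.08], [-1.47, 1.51], [0.13, 2.56], [-1, 4.14], [0.04, 2.09], [-2.66, 2.66]. Speed limits (rad/s): [2.57, 2.57, 3.14, 3.14, 3.14, 3.14, 3.14].

### API

Orientations are given as a unit quaternion [x, y, z, w].
In Python, from plant import r gives the robot as it stands.
- The arm moves only by the tool play_rows, never from a script. Its arguments are lists of equal length, an entry for each row: "translation": the shift along the tool's x, y, z in m, a list of three; "delta_rot": the turn, a rotation vector about the tool's x, y, z in degrees, a list of three; "grip": the opening, from -1 (shut) to 1 (fully open). In form: {"translation": [[x, y, z], ...], "delta_rot": [[rx, ry, rz], ...], "grip": [grip, ...]}. A call has 1 to 20 rows; each row shifts and turns the commanded pose from where the row before left it, along the tool's axes as they then stand; what a row does not reach is not made up. A row lasts 1/8 s, in which the tool goes at most 62.5 mm and 10.7 degrees, less where a joint would pass 70% of its speed; a pose out of reach is approached as far as the arm can. A call with a gripper value outside its range is refused whole. The fingers move at their own pace and stop on an object; "squeeze" is the grip in N (left out, the last holds). Time passes only in rows, so rows that do not move let the fingers close. It gives the time, the measured TCP pose, the force, the opening and the grip force at its end, in the units of the state.
- r.get_state(): the state, without advancing time (a new reading comes with each control period).
- r.snapshot(name): name is "side" or "top"; returns the picture (420x560x3 uint8, blue, green, red); there is no depth.
- r.get_calibration(name): a dict with "intrinsics" (3x3 intrinsics, pixels), "eye" and "rotation" of the camera in the world. Camera axes: x right, y up, looking along -z (the intrinsics and any distortion apply to the point x, -y, -z); pixel columns grow to the right and rows downward; lengths in m; the calibration is good to about 2 mm. A picture is of the moment at which its call begins. get_calibration takes no time and is no camera call.
- r.finish_job(): hands the job in; it is judged then, once.
Trained networks look in the newest picture that a camera, given by its name, has taken for a name from the list of things; names that differ only in an ending like _2 or _b are one class to them, and where a whole thing is asked for, a point or a joint stands for the part that bears it (a point fixed in the world has none). Each returns a list of dicts, best first, with "confidence" (0 to 1); they miss things now and then, are a little off and sometimes report something else, mostly with a low value. They report only what shows in the picture. A call takes as long as a camera call. They do not tell look-alikes from the thing itself.
- r.look_for(camera, target): "point" ([x, y, z] in m, in world coordinates, good to about 4 mm: the middle of the surface that is visible of it).
- r.silhouettes(camera, target): "pixels" (420x560 bool, what is visible of it).
The state is a dict: "clock": time; "q": joint angles; "qd": joint speeds; "joint_torque": joint torques, N m; "tool_pos": TCP position; "eef_rot": TCP orientation; "contact_force": force on the tool from outside, world axes, zero at the start; "moment": the same for the moment, N m; "opening": opening from 0.0 (shut) to 1.0 (fully open); "finger_force": force on a finger pad.
Only numpy, scipy, OpenCV 4.12 (cv2) and the standard library are available. Lean on these libraries where they do the work, as an engineer would, in place of code of your own. Each camera call takes 0.05 s, during which the arm holds its last target. There are 200 camera calls.

### The job

The balance check is finished: put the four steel weights back into the wooden weight block in order of size, each one upright and fully down in the well that fits it, the smallest in the smallest well and so on up to the largest. Set them down gently: never drop one or let one fall over. Leave the tip box where it stands.

Things in the scene. Friction and masses are not known exactly. Their poses are not given: they have to be found in the camera images.
- weight_1: The smallest of four loose polished stainless-steel balance-check weights (about 50 g): an upright cylinder 18 mm in diameter, 24 mm high, with a small round knob 11 mm in diameter on a neck above it, 34 mm high in all. It starts standing on a 3 mm thick black rubber mat. Origin: centre of its underside; z up along its axis.
- weight_2: The second smallest of four loose polished stainless-steel balance-check weights (about 180 g): an upright cylinder 28 mm in diameter, 35 mm high, with a small round knob 17 mm in diameter on a neck above it, 50 mm high in all. It starts standing on a 3 mm thick black rubber mat. Origin: centre of its underside; z up along its axis.
- weight_3: The second largest of four loose polished stainless-steel balance-check weights (about 450 g): an upright cylinder 38 mm in diameter, 45 mm high, with a small round knob 23 mm in diameter on a neck above it, 64 mm high in all. It starts standing on a 3 mm thick black rubber mat. Origin: centre of its underside; z up along its axis.
- weight_4: The largest of four loose polished stainless-steel balance-check weights (about 800 g): an upright cylinder 48 mm in diameter, 55 mm high, with a small round knob 29 mm in diameter on a neck above it, 78 mm high in all. It starts standing on a 3 mm thick black rubber mat. Origin: centre of its underside; z up along its axis.
- well_1: Smallest of four wells (slippery white plastic cups) in a row along a fixed wooden block (262 x 100 mm, top 34 mm up): bore 27 mm, 10 mm deep, its top 6 mm flaring to 35 mm at the mouth; blue felt floor. Its weight stands 24 mm proud; the next larger does not go down. Origin: centre of the felt floor; z up; x along the row to the larger wells. Centres from smallest to largest: 49, 59, 69 mm apart.
- well_2: Second smallest of four wells (slippery white plastic cups) in a row along a fixed wooden block (262 x 100 mm, top 34 mm up): bore 37 mm, 13 mm deep, its top 6 mm flaring to 45 mm at the mouth; blue felt floor. Its weight stands 37 mm proud; the next larger does not go down. Origin: centre of the felt floor; z up; x along the row to the larger wells.
- well_3: Second largest of four wells (slippery white plastic cups) in a row along a fixed wooden block (262 x 100 mm, top 34 mm up): bore 47 mm, 17 mm deep, its top 6 mm flaring to 55 mm at the mouth; blue felt floor. Its weight stands 47 mm proud; the next larger does not go down. Origin: centre of the felt floor; z up; x along the row to the larger wells.
- well_4: Largest of four wells (slippery white plastic cups) in a row along a fixed wooden block (262 x 100 mm, top 34 mm up): bore 57 mm, 20 mm deep, its top 6 mm flaring to 65 mm at the mouth; blue felt floor. Its weight stands 58 mm proud; the next larger does not go down. Origin: centre of the felt floor; z up; x along the row to the larger wells.
- tip_box: White pipette-tip box with a closed, clear blue lid, 94 x 122 x 77 mm, standing loose at the left of the work; not to be disturbed. Origin: centre of its underside.
There are look-alikes about, which are no part of the job. Leave any yellow look-alike of the weight_2 alone.

How it is judged:
By the outcome, as a careful person would: the job done as asked, in the order asked, and still so for the second after the job is handed in, with the robot touching nothing.
It also fails if it takes over 109 s, if anything falls off the work surface, if the arm or the gripper's body presses on something with over 40 N, if the wrist force passes 120 N, or if a joint passes its speed limit or range.

## Working session

There is one attempt and no reset: what is moved stays moved. The work goes in short steps, Python scripts to look and compute and a tool call to move; the robot and the scene stay as the last step left them, time stands still between calls to the robot, and variables do not carry over. Pictures are saved under pics/ and viewed, at most 14 in all, crops included, and the job is handed in when it is done.

Besides the shell and the picture viewer there is one more tool, called after "Call:" as name(argument=value, ...) on one line, values as JSON. play_rows: Moves the arm, as the interface text tells. Its arguments: {"type":"object","properties":{"translation":{"type":"array","items":{"type":"array","items":{"type":"number"}}},"delta_rot":{"type":"array","items":{"type":"array","items":{"type":"number"}}},"grip":{"type":"array","items":{"type":"number"}},"squeeze":{"type":"number"}},"required":["translation","delta_rot","grip"]}

```bash
mkdir -p pics; cat > h.py <<'E'
import numpy as np, cv2
from plant import r
def ray(cam,u,v):
    c=r.get_calibration(cam);K=np.array(c["intrinsics"]);R=np.array(c["rotation"])
    d=np.linalg.inv(K)@[u,v,1];d=R@[d[0],-d[1],-d[2]];return np.array(c["eye"]),d
def onz(cam,u,v,z):
    e,d=ray(cam,u,v);return e+d*(z-e[2])/d[2]
def proj(cam,p):
    c=r.get_calibration(cam);K=np.array(c["intrinsics"]);R=np.array(c["rotation"])
    q=R.T@(np.array(p)-c["eye"]);q=K@[q[0],-q[1],-q[2]];return q[:2]/q[2]
E
python3 - <<'E'
from h import *
for c in("top","side"):
    im=r.snapshot(c);cv2.imwrite(f"pics/{c}0.png",im);k=r.get_calibration(c);print(c,{a:np.round(b,3).tolist() if not isinstance(b,str) else b for a,b in k.items()})
    for t in("weight_1","well_1","tip_box"):
        for d in r.look_for(c,t):print(t,np.round(d["point"],3),round(d["confidence"],2),proj(c,d["point"]).round())
s=r.get_state();print(s)
E
```

```text
top {'intrinsics': [[399.668, 0.0, 281.526], [0.0, 399.668, 198.688], [0.0, 0.0, 1.0]], 'eye': [0.379, 0.094, 1.302], 'rotation': [0.057, -0.045, -0.701, 0.709]}Traceback (most recent call last):
  File "<stdin>", line 5, in <module>
  File "h.py", line 10, in proj
    q=R.T@(np.array(p)-c["eye"]);q=K@[q[0],-q[1],-q[2]];return q[:2]/q[2]
      ~~~^^~~~~~~~~~~~~~~~~~~~~~
ValueError: matmul: Input operand 1 has a mismatch in its core dimension 0, with gufunc signature (n?,k),(k,m?)->(n?,m?) (size 3 is different from 4)
```

View pics/top0.png

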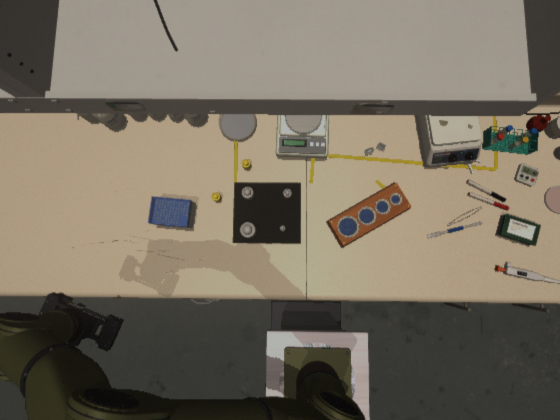

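The top view shows the mat with four weights (knobs at about (247,193), (287,193), (247,230), (282,228)). Two yellow look-alikes are at (246,163) and (216,197), the block at (369,214) has its largest well at lower left, and the blue box is at (171,212).

```bash
sed -i 's/R=np.array(c\["rotation"\])/R=Rotation.from_quat(c["rotation"]).as_matrix()/; 1a from scipy.spatial.transform import Rotation' h.py
python3 - <<'E'
from h import *
for c in("top","side"):
    im=r.snapshot(c);cv2.imwrite(f"pics/{c}1.png",im);k=r.get_calibration(c);print(c,{a:np.round(b,3).tolist() for a,b in k.items()})
    for t in("weight_1","well_1","tip_box"):
        for d in r.look_for(c,t):print(t,np.round(d["point"],3),round(d["confidence"],2),proj(c,d["point"]).round())
s=r.get_state();print(s)
im=cv2.imread("pics/top1.png");cv2.imwrite("pics/crop1.png",cv2.resize(im[140:260,140:430],None,fx=2.75,fy=2.75,interpolation=cv2.INTER_CUBIC))
E
```

```text
top {'intrinsics': [[399.668, 0.0, 281.526], [0.0, 399.668, 198.688], [0.0, 0.0, 1.0]], 'eye': [0.379, 0.094, 1.302], 'rotation': [0.057, -0.045, -0.701, 0.709]}
weight_1 [0.456 0.217 0.063] 0.51 [249. 232.]
weight_1 [0.576 0.222 0.05 ] 0.46 [249. 194.]
weight_1 [0.677 0.233 0.039] 0.42 [246. 164.]
well_1 [ 0.481 -0.1    0.014] 0.93 [349. 226.]
well_1 [ 0.516 -0.155  0.016] 0.73 [366. 215.]
well_1 [ 0.569 -0.247  0.032] 0.62 [395. 198.]
well_1 [ 0.544 -0.209  0.023] 0.61 [383. 206.]
tip_box [0.513 0.458 0.076] 0.69 [171. 212.]
side {'intrinsics': [[453.158, 0.0, 287.679], [0.0, 453.158, 208.371], [0.0, 0.0, 1.0]], 'eye': [0.141, 1.134, 0.679], 'rotation': [-0.108, 0.494, 0.848, -0.16]}
weight_1 [0.581 0.106 0.033] 0.56 [287. 214.]
weight_1 [0.455 0.241 0.045] 0.56 [313. 244.]
weight_1 [0.575 0.235 0.042] 0.51 [270. 235.]
weight_1 [0.676 0.241 0.027] 0.44 [235. 234.]
well_1 [ 0.486 -0.114  0.026] 0.73 [341. 188.]
well_1 [ 0.521 -0.17   0.028] 0.69 [335. 179.]
well_1 [ 0.548 -0.218  0.03 ] 0.58 [332. 172.]
well_1 [0.457 0.241 0.046] 0.4 [312. 244.]
tip_box [0.499 0.5   0.068] 0.92 [250. 297.]
{'clock': 0.5, 'q': array([-1.1702067 ,  0.68914256, -0.19462595,  1.56537665,  0.15734752,
        0.90249648, -0.21513588]), 'qd': array([ 2.17296404e-05, -1.08866751e-03, -3.24031813e-04, -1.08893343e-03,
       -4.67717657e-04, -2.03569617e-03,  1.41582082e-04]), 'joint_torque': array([ 1.57872502e-03, -5.27098811e+01, -1.26539681e+00, -1.53605372e+01,
       -5.19215455e-02,  1.84393562e-04,  4.28684211e-05]), 'tool_pos': array([0.22410618, 0.58342028, 0.30269631]), 'eef_rot': array([ 1.82346187e-01,  9.83234391e-01, -1.63600487e-05,  4.62134108e-06]), 'contact_force': array([-0.08284623,  0.46790437, -0.04060496]), 'moment': array([-0.02342204,  0.02179157, -0.02037304]), 'finger_force': 0.0, 'opening': 0.9994395751835575}
```

View pics/side1.png

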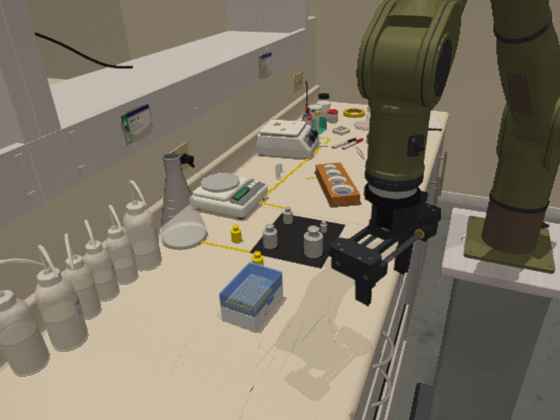

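View pics/crop1.png

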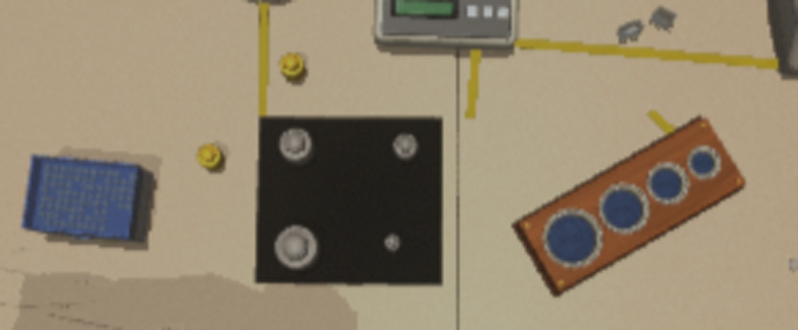

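The side view shows the weights on the mat at about (314,242), (270,235), (288,216) and (323,228), and the overhead shelf is well behind them. In the crop, w4 is lower left, w3 upper left, w2 upper right and w1 lower right. I'll localise them by matching model silhouettes.

```bash
cat >> h.py <<'E'
D={1:(18,24,11,34),2:(28,35,17,50),3:(38,45,23,64),4:(48,55,29,78)}
def model(cam,x,y,z0,n,shape=(420,560),S=4):
    d,h,kd,H=np.array(D[n])/1000;a=np.linspace(0,2*np.pi,40);m=np.zeros((shape[0]*S,shape[1]*S),np.uint8)
    for rad,lo,hi in((d/2,0,h),(kd/2,h,H)):
        P=np.array([proj(cam,[x+rad*np.cos(t),y+rad*np.sin(t),z0+z]) for z in(lo,hi) for t in a])
        cv2.fillConvexPoly(m,cv2.convexHull(((P+.5)*S).astype(np.int32)),1)
    v,u=np.nonzero(m);return np.array([u.mean(),v.mean()])/S-.5,len(u)/S/S
def locate(cam,mask,n,z0,g):
    v,u=np.nonzero(mask);c=np.array([u.mean(),v.mean()]);p=np.array(g,float)
    for _ in range(4):
        mc,A=model(cam,*p,z0,n);p+=(onz(cam,*c,.03)-onz(cam,*mc,.03))[:2]
    return p,len(u),A
def well_fit(pts):  # pts in order 1..4 -> fitted centres, unit direction 1->4
    s=np.array([0,49,108,177])/1000;s=s-s.mean();c=pts.mean(0);d=((pts-c)*s[:,None]).sum(0);d/=np.linalg.norm(d)
    return c+s[:,None]*d,d
E
python3 - <<'E'
from h import *
im=cv2.imread("pics/top1.png");g=im.max(2)
G={1:(282.5,228),2:(286.9,193.1),3:(247.3,192.4),4:(247.3,229.5)}
m=(g>55).astype(np.uint8);n,l,st,ce=cv2.connectedComponentsWithStats(m)
for k,(u,v) in G.items():
    i=l[int(v+.5),int(u+.5)];print(k,"top thr",i,locate("top",l==i,k,.003,onz("top",u,v,.03)[:2]), st[i])
SP={1:(323,228),2:(288,216),3:(270,235),4:(314,242)}
r.snapshot("side")
for d in r.silhouettes("side","weight_1"):
    v,u=np.nonzero(d["pixels"]);c=np.array([u.mean(),v.mean()])
    k=min(SP,key=lambda k:np.hypot(*(c-SP[k])))
    if np.hypot(*(c-SP[k]))<8: print(k,"side",locate("side",d["pixels"],k,.003,onz("side",*c,.03)[:2]))
for cam in("top","side"):
    r.snapshot(cam);L=[]
    for d in r.silhouettes(cam,"well_1"):
        v,u=np.nonzero(d["pixels"]);h=cv2.convexHull(np.stack([u,v],1).astype(np.int32));M=cv2.moments(h)
        p=onz(cam,M["m10"]/M["m00"],M["m01"]/M["m00"],.034);L.append(p[:2]);print(cam,"well",p.round(4),len(u),round(d["confidence"],2))
    L=sorted(L,key=lambda p:p[1])
    if len(L)==4:
        f,d=well_fit(np.array(L));print(f.round(4),d,"res",(np.array(L)-f).round(4).tolist())
E
```

```text
1 top thr 97 (array([0.47228304, 0.11346598]), 28, 30.6875) [280 225   6   6  28]
2 top thr 94 (array([0.58503584, 0.09908117]), 70, 75.6875) [283 188   9  10  70]
3 top thr 93 (array([0.58486761, 0.2285301 ]), 127, 142.5) [241 186  13  13 127]
4 top thr 96 (array([0.46391571, 0.22370155]), 208, 216.25) [240 222  16  16 208]
4 side (array([0.46124126, 0.22127658]), 448, 565.375)
3 side (array([0.58133648, 0.22469843]), 303, 340.625)
1 side (array([0.46945318, 0.11340205]), 70, 79.8125)
top well [ 0.5433 -0.2047  0.034 ] 170 0.75
top well [ 0.5144 -0.1536  0.034 ] 240 0.66
top well [ 0.4784 -0.095   0.034 ] 340 0.62
side well [ 0.4767 -0.0954  0.034 ] 173 0.6
side well [ 0.5116 -0.1562  0.034 ] 98 0.54
side well [ 0.5403 -0.2058  0.034 ] 54 0.48
```

```bash
cat >> h.py <<'E'
W={1:(.471,.1134),2:(.5835,.0975),3:(.583,.2266),4:(.4625,.2225)}
C={1:(.5668,-.2475),2:(.5418,-.2053),3:(.513,-.155),4:(.4776,-.0952)}
YAW=np.radians(30.6)
def go(*targets):  # tool-frame deltas between successive TCP targets
    s=r.get_state();R=Rotation.from_quat(s["eef_rot"]).as_matrix();p=s["tool_pos"]
    ye=np.array([np.cos(YAW),np.sin(YAW),0]);y=R[:,1]
    dy=np.degrees(np.arctan2(np.cross(y,ye)[2],y@ye));print("t",s["clock"],"p",p.round(4),"F",s["contact_force"].round(1),"open",round(s["opening"],3),"tilt",R[:,2].round(4),"turn tool z",round(-dy,2))
    T=np.stack([np.cross(ye,[0,0,-1]),ye,[0,0,-1]])
    for t in targets:
        d=T@(np.array(t)-p);print(np.round(d,4),round(np.linalg.norm(d)/.045,1),"rows");p=np.array(t)
E
python3 - <<'E'
from h import *
go((*W[1],.303),(*W[1],.15),(*W[1],.081))
E
```

```text
t 0.8 p [0.2241 0.5835 0.3028] F [0.1 0.3 0.4] open 0.998 tilt [ 0.e+00  1.e-04 -1.e+00] turn tool z 38.39
[-5.303e-01 -2.680e-02 -2.000e-04] 11.8 rows
[0.    0.    0.153] 3.4 rows
[0.    0.    0.069] 1.5 rows
```

Call:
play_rows(translation=[[0,0,0],[0,0,0],[0,0,0],[0,0,0],[-0.044,-0.0022,0],[-0.044,-0.0022,0],[-0.044,-0.0022,0],[-0.044,-0.0022,0],[-0.044,-0.0022,0],[-0.044,-0.0022,0],[-0.044,-0.0022,0],[-0.044,-0.0022,0],[-0.044,-0.0022,0],[-0.044,-0.0022,0],[-0.044,-0.0022,0],[-0.044,-0.0022,0],[0,0,0.05],[0,0,0.05],[0,0,0],[0,0,0]], delta_rot=[[0,0,9.6],[0,0,9.6],[0,0,9.6],[0,0,9.6],[0,0,0],[0,0,0],[0,0,0],[0,0,0],[0,0,0],[0,0,0],[0,0,0],[0,0,0],[0,0,0],[0,0,0],[0,0,0],[0,0,0],[0,0,0],[0,0,0],[0,0,0],[0,0,0]], grip=[0,0,0,0,0,0,0,0,0,0,0,0,0,0,0,0,0,0,0,0], squeeze=15)

```text
clock: 3.3
tool_pos: [0.4708, 0.1159, 0.204]
eef_rot: [0.495, 0.869, 0.001, 0.001]
contact_force: [-0.0, 0.3, -0.2]
opening: 0.5
finger_force: 0.0
```

```bash
python3 - <<'E'
from h import *
go((*W[1],.12),(*W[1],.081))
im=r.snapshot("side");cv2.imwrite("pics/side2.png",cv2.resize(im[120:300,200:440],None,fx=3,fy=3))
E
```

```text
t 3.3 p [0.4708 0.1159 0.204 ] F [-0.   0.3 -0.2] open 0.5 tilt [ 1.7e-03  7.0e-04 -1.0e+00] turn tool z -0.0
[-0.0022 -0.001   0.084 ] 1.9 rows
[0.    0.    0.039] 0.9 rows
```

View pics/side2.png

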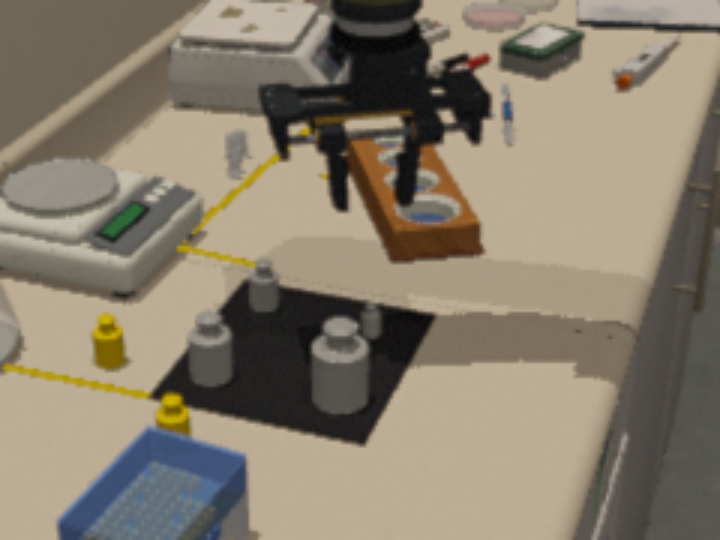

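The gripper hangs open above w1 (crop (372,320)), clear of the others, so I'm descending.

Call:
play_rows(translation=[[-0.0022,-0.001,0.04],[0,0,0.04],[0,0,0.025],[0,0,0.012],[0,0,0.006],[0,0,0],[0,0,0]], delta_rot=[[0,0,0],[0,0,0],[0,0,0],[0,0,0],[0,0,0],[0,0,0],[0,0,0]], grip=[0,0,0,0,0,0,0])

```text
clock: 4.22
tool_pos: [0.4708, 0.1132, 0.0806]
eef_rot: [0.496, 0.869, 0.001, 0.001]
contact_force: [1.0, 0.0, 0.3]
opening: 0.498
finger_force: 0.0
```

Call:
play_rows(translation=[[0,0,0],[0,0,0],[0,0,0],[0,0,0],[0,0,0],[0,0,0],[0,0,0],[0,0,0]], delta_rot=[[0,0,0],[0,0,0],[0,0,0],[0,0,0],[0,0,0],[0,0,0],[0,0,0],[0,0,0]], grip=[-0.3,-0.5,-0.6,-0.7,-0.8,-1,-1,-1], squeeze=12)

```text
clock: 5.22
tool_pos: [0.4704, 0.1131, 0.0797]
eef_rot: [0.496, 0.869, 0.0, 0.0]
contact_force: [-0.4, -0.1, 1.8]
opening: 0.192
finger_force: 12.0
```

```bash
python3 - <<'E'
from h import *
p=r.get_state()["tool_pos"]
go((*p[:2],.16),(*C[1],.16),(*C[1],.12),(*C[1],.102))
im=r.snapshot("side");cv2.imwrite("pics/side3.png",cv2.resize(im[160:280,230:390],None,fx=4,fy=4))
E
```

```text
t 5.225 p [0.4704 0.1131 0.0797] F [-0.4 -0.1  1.8] open 0.192 tilt [ 2.e-04  2.e-04 -1.e+00] turn tool z -0.01
[ 0.      0.     -0.0803] 1.8 rows
[-0.3595 -0.1006  0.    ] 8.3 rows
[0.   0.   0.04] 0.9 rows
[0.    0.    0.018] 0.4 rows
```

View pics/side3.png

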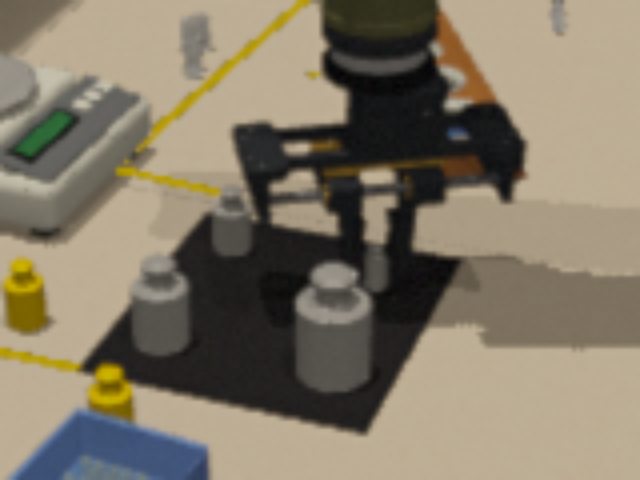

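Grip is holding w1 between the fingers (crop (376,270)). Lifting and carrying it to well 1.

Call:
play_rows(translation=[[0,0,-0.01],[0,0,-0.03],[0,0,-0.04],[-0.02,-0.0056,0],[-0.04,-0.0112,0],[-0.04,-0.0112,0],[-0.04,-0.0112,0],[-0.04,-0.0112,0],[-0.04,-0.0112,0],[-0.04,-0.0112,0],[-0.04,-0.0112,0],[-0.04,-0.0112,0],[-0.0195,-0.0054,0],[0,0,0],[0,0,0]], delta_rot=[[0,0,0],[0,0,0],[0,0,0],[0,0,0],[0,0,0],[0,0,0],[0,0,0],[0,0,0],[0,0,0],[0,0,0],[0,0,0],[0,0,0],[0,0,0],[0,0,0],[0,0,0]], grip=[-1,-1,-1,-1,-1,-1,-1,-1,-1,-1,-1,-1,-1,-1,-1])

```text
clock: 7.15
tool_pos: [0.5662, -0.2459, 0.1597]
eef_rot: [0.495, 0.869, 0.0, -0.001]
contact_force: [-0.5, 0.6, -0.9]
opening: 0.196
finger_force: 12.0
```

```bash
python3 - <<'E'
from h import *
go((*C[1],.125),(*C[1],.102))
im=r.snapshot("side");cv2.imwrite("pics/side4.png",cv2.resize(im[110:230,270:430],None,fx=4,fy=4,interpolation=cv2.INTER_CUBIC))
E
```

```text
t 7.15 p [ 0.5662 -0.2459  0.1597] F [-0.5  0.6 -0.9] open 0.196 tilt [-9.0e-04  1.5e-03 -1.0e+00] turn tool z 0.07
[-0.0017 -0.0003  0.0347] 0.8 rows
[0.    0.    0.023] 0.5 rows
```

View pics/side4.png

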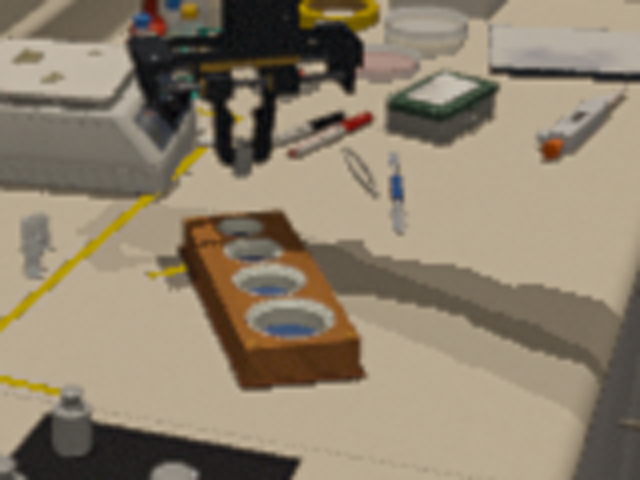

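w1 is held upright above well 1. Lowering gently.

Call:
play_rows(translation=[[-0.0017,-0.0003,0.02],[0,0,0.015],[0,0,0.008],[0,0,0.005],[0,0,0.004],[0,0,0.003],[0,0,0.002],[0,0,0.001],[0,0,0.001],[0,0,0],[0,0,0]], delta_rot=[[0,0,0],[0,0,0],[0,0,0],[0,0,0],[0,0,0],[0,0,0],[0,0,0],[0,0,0],[0,0,0],[0,0,0],[0,0,0]], grip=[-1,-1,-1,-1,-1,-1,-1,-1,-1,-1,-1])

```text
clock: 8.57
tool_pos: [0.5674, -0.2492, 0.1009]
eef_rot: [0.496, 0.869, 0.0, 0.0]
contact_force: [0.0, -0.5, 0.9]
opening: 0.196
finger_force: 12.0
```

```bash
python3 - <<'E'
from h import *
go((*C[1],.125),(*C[1],.102))
im=r.snapshot("side");a=cv2.resize(im[130:190,290:370],None,fx=5,fy=5,interpolation=cv2.INTER_CUBIC)
im=r.snapshot("top");b=cv2.resize(im[170:230,350:430],None,fx=5,fy=5,interpolation=cv2.INTER_CUBIC)
cv2.imwrite("pics/d5.png",np.hstack([a,b]))
E
```

```text
t 8.575 p [ 0.5674 -0.2492  0.1009] F [ 0.  -0.5  0.9] open 0.196 tilt [ 3.e-04 -0.e+00 -1.e+00] turn tool z -0.01
[ 0.0018  0.0004 -0.0241] 0.5 rows
[0.    0.    0.023] 0.5 rows
```

View pics/d5.png

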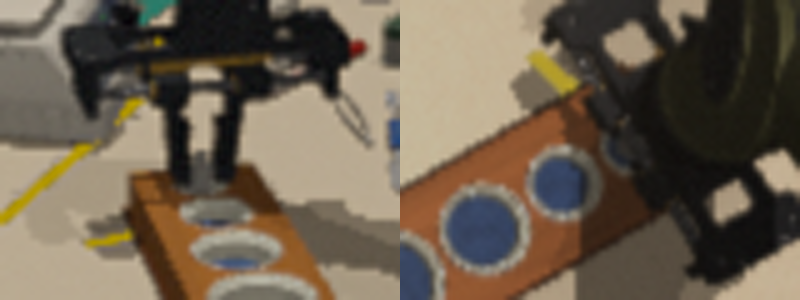

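The side crop shows w1 sitting in the well mouth at (205,175). I'll probe slightly further for floor contact.

Call:
play_rows(translation=[[0,0,0.001],[0,0,0.0005],[0,0,0]], delta_rot=[[0,0,0],[0,0,0],[0,0,0]], grip=[-1,-1,-1])

```text
clock: 9.05
tool_pos: [0.5675, -0.2494, 0.1006]
eef_rot: [0.496, 0.869, -0.0, 0.001]
contact_force: [-2.0, 1.5, 10.0]
opening: 0.195
finger_force: 12.0
```

Contact is at the expected floor height. Easing off, opening and retreating.

Call:
play_rows(translation=[[0,0,-0.001],[0,0,0],[0,0,0],[0,0,0],[0,0,0],[0,0,-0.015],[0,0,-0.03],[0,0,-0.03],[0,0,0]], delta_rot=[[0,0,0],[0,0,0],[0,0,0],[0,0,0],[0,0,0],[0,0,0],[0,0,0],[0,0,0],[0,0,0]], grip=[-1,-0.55,-0.45,-0.2,0.1,0.1,0.1,0.1,0.1])

```text
clock: 10.18
tool_pos: [0.5689, -0.2498, 0.1785]
eef_rot: [0.496, 0.869, 0.001, 0.003]
contact_force: [0.2, -0.8, -0.3]
opening: 0.551
finger_force: 0.0
```

```bash
python3 - <<'E'
from h import *
go((*W[2],.177),(*W[2],.086))
im=r.snapshot("side");a=cv2.resize(im[130:190,290:370],None,fx=8,fy=8,interpolation=cv2.INTER_CUBIC)
cv2.imwrite("pics/d6.png",a)
r.snapshot("side")
for d in r.silhouettes("side","weight_1"):
    v,u=np.nonzero(d["pixels"]);c=np.array([u.mean(),v.mean()]);print(c.round(1),len(u),round(d["confidence"],2))
    if abs(c-[288,216]).max()<8: print("w2",locate("side",d["pixels"],2,.003,W[2]))
    if abs(c-proj("side",(*C[1],.041))).max()<8: print("w1",locate("side",d["pixels"],1,.024,C[1]),proj("side",(*C[1],.024)))
E
```

```text
t 10.175 p [ 0.5689 -0.2498  0.1785] F [ 0.2 -0.8 -0.3] open 0.551 tilt [ 0.0057 -0.0019 -1.    ] turn tool z -0.03
[0.2915 0.1894 0.0015] 7.7 rows
[0.    0.    0.091] 2.0 rows
[269.1 235.8] 325 0.71
[287.2 215.7] 160 0.64
w2 (array([0.58198061, 0.09998632]), 160, 168.5)
[312.8 242.6] 516 0.55
[329.4 164.9] 41 0.51
w1 (array([ 0.56650179, -0.24934495]), 41, 53.25) [329.24332924 169.18356253]
[235.5 234. ] 160 0.51
```

View pics/d6.png

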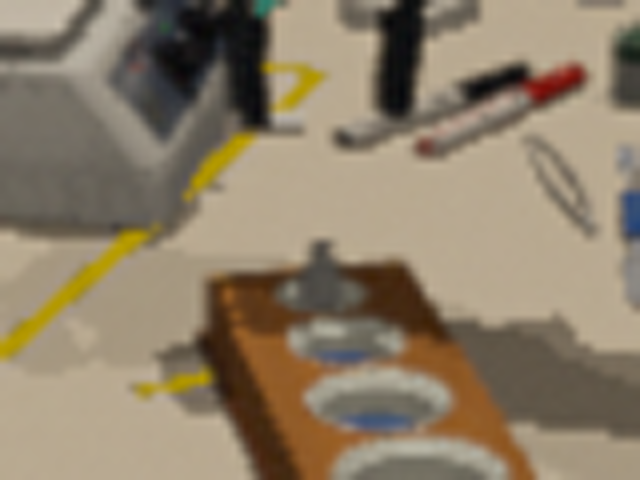

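w1 stands upright in well 1 (crop (320,280)). Next is w2.

Call:
play_rows(translation=[[0.0183,0.0119,0],[0.0366,0.0238,0],[0.0366,0.0238,0],[0.0366,0.0238,0],[0.0366,0.0238,0],[0.0366,0.0238,0],[0.0366,0.0238,0],[0.0366,0.0238,0],[0.0186,0.0119,0],[0,0,0.02],[0,0,0],[0,0,0]], delta_rot=[[0,0,0],[0,0,0],[0,0,0],[0,0,0],[0,0,0],[0,0,0],[0,0,0],[0,0,0],[0,0,0],[0,0,0],[0,0,0],[0,0,0]], grip=[0.25,0.25,0.25,0.25,0.25,0.25,0.25,0.25,0.25,0.25,0.25,0.25])

```text
clock: 11.82
tool_pos: [0.5816, 0.1003, 0.1552]
eef_rot: [0.495, 0.869, -0.0, -0.0]
contact_force: [-1.0, 0.2, -0.1]
opening: 0.624
finger_force: 0.0
```

```bash
sed -i 's/2:(.5835,.0975)/2:(.5835,.0995)/' h.py; python3 - <<'E'
from h import *
go((*W[2],.084))
E
```

```text
t 11.825 p [0.5816 0.1003 0.1552] F [-1.   0.2 -0.1] open 0.624 tilt [-7.e-04 -0.e+00 -1.e+00] turn tool z -0.0
[-0.0017  0.0012  0.0712] 1.6 rows
```

Call:
play_rows(translation=[[-0.0017,0.0012,0.03],[0,0,0.025],[0,0,0.012],[0,0,0.004],[0,0,0],[0,0,0],[0,0,0],[0,0,0],[0,0,0],[0,0,0],[0,0,0],[0,0,0],[0,0,0],[0,0,0]], delta_rot=[[0,0,0],[0,0,0],[0,0,0],[0,0,0],[0,0,0],[0,0,0],[0,0,0],[0,0,0],[0,0,0],[0,0,0],[0,0,0],[0,0,0],[0,0,0],[0,0,0]], grip=[0.25,0.25,0.25,0.25,0.25,0.25,0.0,-0.2,-0.3,-0.4,-0.5,-1,-1,-1], squeeze=20)

```text
clock: 13.58
tool_pos: [0.5837, 0.099, 0.0843]
eef_rot: [0.496, 0.869, -0.0, -0.0]
contact_force: [-1.9, -1.2, 2.8]
opening: 0.309
finger_force: 20.0
```

```bash
python3 - <<'E'
from h import *
p=r.get_state()["tool_pos"]
go((*p[:2],.165),(*C[2],.165))
E
```

```text
t 13.575 p [0.5837 0.099  0.0843] F [-1.9 -1.2  2.8] open 0.309 tilt [-5.e-04 -2.e-04 -1.e+00] turn tool z -0.02
[ 0.      0.     -0.0807] 1.8 rows
[-0.2406 -0.191   0.    ] 6.8 rows
```

Call:
play_rows(translation=[[0,0,-0.01],[0,0,-0.03],[0,0,-0.04],[-0.0156,-0.0125,0],[-0.035,-0.0277,0],[-0.035,-0.0277,0],[-0.035,-0.0277,0],[-0.035,-0.0277,0],[-0.035,-0.0277,0],[-0.035,-0.0277,0],[-0.015,-0.0123,0],[0,0,0],[0,0,0],[0,0,0]], delta_rot=[[0,0,0],[0,0,0],[0,0,0],[0,0,0],[0,0,0],[0,0,0],[0,0,0],[0,0,0],[0,0,0],[0,0,0],[0,0,0],[0,0,0],[0,0,0],[0,0,0]], grip=[-1,-1,-1,-1,-1,-1,-1,-1,-1,-1,-1,-1,-1,-1])

```text
clock: 15.32
tool_pos: [0.5425, -0.2027, 0.1642]
eef_rot: [0.494, 0.869, 0.001, -0.0]
contact_force: [1.0, 0.5, -1.9]
opening: 0.305
finger_force: 20.0
```

```bash
python3 - <<'E'
from h import *
go((*C[2],.102))
E
```

```text
t 15.325 p [ 0.5425 -0.2027  0.1642] F [ 1.   0.5 -1.9] open 0.305 tilt [ 3.0e-04  1.5e-03 -1.0e+00] turn tool z 0.19
[-0.0019 -0.0019  0.0622] 1.4 rows
```

Call:
play_rows(translation=[[-0.001,-0.001,0.02],[0,0,0.018],[0,0,0.008],[0,0,0.006],[0,0,0.004],[0,0,0.003],[0,0,0.002],[0,0,0.001],[0,0,0],[0,0,0]], delta_rot=[[0,0,0],[0,0,0],[0,0,0],[0,0,0],[0,0,0],[0,0,0],[0,0,0],[0,0,0],[0,0,0],[0,0,0]], grip=[-1,-1,-1,-1,-1,-1,-1,-1,-1,-1])

```text
clock: 16.58
tool_pos: [0.5417, -0.2066, 0.1023]
eef_rot: [0.496, 0.869, 0.0, 0.0]
contact_force: [-0.2, -0.6, -1.9]
opening: 0.309
finger_force: 20.0
```

Call:
play_rows(translation=[[0,0,0.001],[0,0,0]], delta_rot=[[0,0,0],[0,0,0]], grip=[-1,-1])

```text
clock: 16.82
tool_pos: [0.5417, -0.2066, 0.1022]
eef_rot: [0.496, 0.869, -0.0, 0.0]
contact_force: [-2.3, 0.4, 6.8]
opening: 0.311
finger_force: 20.0
```

Contact is at the expected height, so I'm releasing.

Call:
play_rows(translation=[[0,0,-0.0005],[0,0,0],[0,0,0],[0,0,0],[0,0,0],[0,0,-0.015],[0,0,-0.03],[0,0,-0.03],[0,0,0]], delta_rot=[[0,0,0],[0,0,0],[0,0,0],[0,0,0],[0,0,0],[0,0,0],[0,0,0],[0,0,0],[0,0,0]], grip=[-1,-0.32,-0.2,0,0.3,0.3,0.3,0.4,0.4])

```text
clock: 17.95
tool_pos: [0.543, -0.207, 0.1797]
eef_rot: [0.496, 0.868, 0.001, 0.003]
contact_force: [0.4, -0.1, -1.3]
opening: 0.699
finger_force: 0.0
```

```bash
python3 - <<'E'
from h import *
go((*W[3],.177),(*W[3],.095))
im=r.snapshot("side");a=cv2.resize(im[130:190,290:370],None,fx=8,fy=8,interpolation=cv2.INTER_CUBIC)
cv2.imwrite("pics/d7.png",a)
E
```

```text
t 17.95 p [ 0.543  -0.207   0.1797] F [ 0.4 -0.1 -1.3] open 0.699 tilt [ 0.0055 -0.0015 -1.    ] turn tool z -0.04
[0.3529 0.2551 0.0027] 9.7 rows
[0.    0.    0.082] 1.8 rows
```

View pics/d7.png

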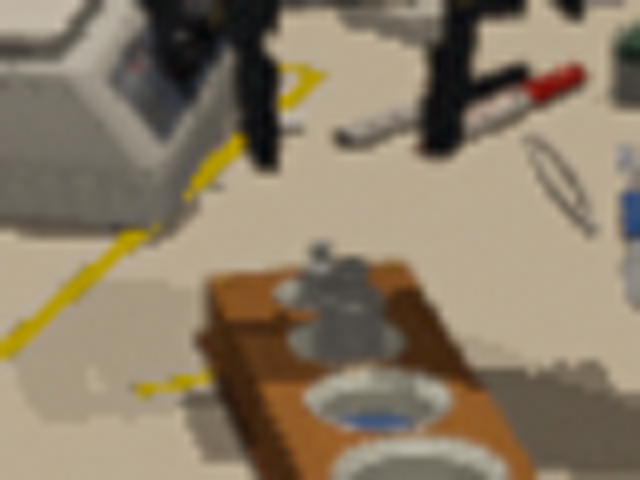

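w2 is down in well 2 (crop (345,310)). Next is w3.

Call:
play_rows(translation=[[0.0176,0.0128,0],[0.0353,0.0255,0],[0.0353,0.0255,0],[0.0353,0.0255,0],[0.0353,0.0255,0],[0.0353,0.0255,0],[0.0353,0.0255,0],[0.0353,0.0255,0],[0.0353,0.0255,0],[0.0353,0.0255,0],[0.0176,0.0128,0],[0,0,0.01],[0,0,0],[0,0,0]], delta_rot=[[0,0,0],[0,0,0],[0,0,0],[0,0,0],[0,0,0],[0,0,0],[0,0,0],[0,0,0],[0,0,0],[0,0,0],[0,0,0],[0,0,0],[0,0,0],[0,0,0]], grip=[0.4,0.4,0.4,0.4,0.4,0.4,0.4,0.4,0.4,0.4,0.4,0.4,0.4,0.4])

```text
clock: 19.75
tool_pos: [0.5818, 0.2244, 0.1664]
eef_rot: [0.497, 0.868, -0.001, 0.0]
contact_force: [-0.6, -0.4, 0.1]
opening: 0.699
finger_force: 0.0
```

```bash
python3 - <<'E'
from h import *
go((*W[3],.089))
E
```

```text
t 19.75 p [0.5818 0.2244 0.1664] F [-0.6 -0.4  0.1] open 0.699 tilt [-7.e-04 -2.e-03 -1.e+00] turn tool z -0.19
[0.0013 0.0022 0.0774] 1.7 rows
```

Call:
play_rows(translation=[[0.0007,0.0015,0.03],[0,0,0.03],[0,0,0.012],[0,0,0.005],[0,0,0],[0,0,0],[0,0,0],[0,0,0],[0,0,0],[0,0,0],[0,0,0],[0,0,0],[0,0,0],[0,0,0]], delta_rot=[[0,0,0],[0,0,0],[0,0,0],[0,0,0],[0,0,0],[0,0,0],[0,0,0],[0,0,0],[0,0,0],[0,0,0],[0,0,0],[0,0,0],[0,0,0],[0,0,0]], grip=[0.4,0.4,0.4,0.4,0.4,0.4,0.2,0.1,0.0,-0.1,-0.2,-1,-1,-1], squeeze=35)

```text
clock: 21.5
tool_pos: [0.5816, 0.2279, 0.0897]
eef_rot: [0.496, 0.869, -0.001, -0.001]
contact_force: [-5.5, -2.1, 5.2]
opening: 0.419
finger_force: 35.0
```

```bash
python3 - <<'E'
from h import *
p=r.get_state()["tool_pos"]
go((*p[:2],.17),(*C[3],.17))
E
```

```text
t 21.5 p [0.5816 0.2279 0.0897] F [-5.5 -2.1  5.2] open 0.419 tilt [-0.0022 -0.0012 -1.    ] turn tool z -0.02
[ 0.      0.     -0.0803] 1.8 rows
[-0.2946 -0.2539  0.    ] 8.6 rows
```

Call:
play_rows(translation=[[0,0,-0.01],[0,0,-0.03],[0,0,-0.04],[-0.0164,-0.0141,0],[-0.0327,-0.0282,0],[-0.0327,-0.0282,0],[-0.0327,-0.0282,0],[-0.0327,-0.0282,0],[-0.0327,-0.0282,0],[-0.0327,-0.0282,0],[-0.0327,-0.0282,0],[-0.0327,-0.0282,0],[-0.0164,-0.0141,0],[0,0,0],[0,0,0],[0,0,0]], delta_rot=[[0,0,0],[0,0,0],[0,0,0],[0,0,0],[0,0,0],[0,0,0],[0,0,0],[0,0,0],[0,0,0],[0,0,0],[0,0,0],[0,0,0],[0,0,0],[0,0,0],[0,0,0],[0,0,0]], grip=[-1,-1,-1,-1,-1,-1,-1,-1,-1,-1,-1,-1,-1,-1,-1,-1])

```text
clock: 23.5
tool_pos: [0.5141, -0.1526, 0.1694]
eef_rot: [0.495, 0.869, 0.001, -0.0]
contact_force: [0.3, -0.8, -5.0]
opening: 0.417
finger_force: 35.0
```

```bash
python3 - <<'E'
from h import *
go((*C[3],.1037))
im=r.snapshot("side");a=cv2.resize(im[110:230,270:430],None,fx=4,fy=4,interpolation=cv2.INTER_CUBIC)
cv2.imwrite("pics/d8.png",a)
E
```

```text
t 23.5 p [ 0.5141 -0.1526  0.1694] F [ 0.3 -0.8 -5. ] open 0.417 tilt [ 0.      0.0012 -1.    ] turn tool z 0.12
[-0.0015 -0.0022  0.0657] 1.5 rows
```

View pics/d8.png

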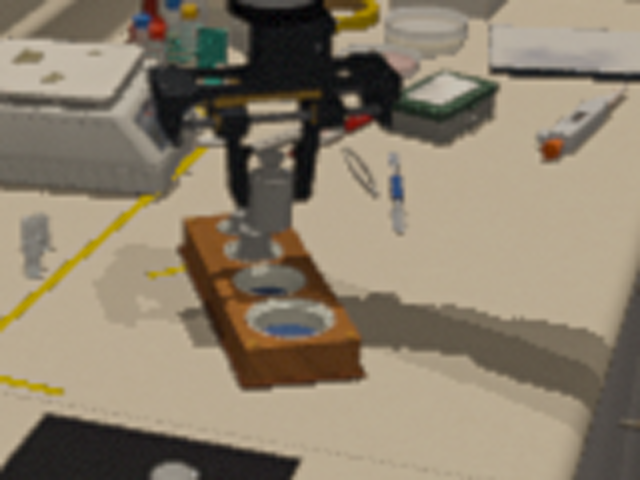

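w3 is held upright above well 3 (crop (268,200)). Lowering it.

Call:
play_rows(translation=[[-0.0007,-0.0012,0.02],[0,0,0.02],[0,0,0.01],[0,0,0.006],[0,0,0.004],[0,0,0.003],[0,0,0.002],[0,0,0.001],[0,0,0],[0,0,0]], delta_rot=[[0,0,0],[0,0,0],[0,0,0],[0,0,0],[0,0,0],[0,0,0],[0,0,0],[0,0,0],[0,0,0],[0,0,0]], grip=[-1,-1,-1,-1,-1,-1,-1,-1,-1,-1])

```text
clock: 24.8
tool_pos: [0.5132, -0.1554, 0.1038]
eef_rot: [0.496, 0.869, 0.0, 0.0]
contact_force: [0.1, 0.1, -5.3]
opening: 0.417
finger_force: 35.0
```

Call:
play_rows(translation=[[0,0,0.001],[0,0,0]], delta_rot=[[0,0,0],[0,0,0]], grip=[-1,-1])

```text
clock: 25.05
tool_pos: [0.5133, -0.1554, 0.1036]
eef_rot: [0.496, 0.869, 0.0, 0.0]
contact_force: [-1.9, -0.3, 4.4]
opening: 0.422
finger_force: 35.0
```

Call:
play_rows(translation=[[0,0,-0.0005],[0,0,0],[0,0,0],[0,0,0],[0,0,0],[0,0,-0.015],[0,0,-0.03],[0,0,-0.035],[0,0,0],[0,0,0]], delta_rot=[[0,0,0],[0,0,0],[0,0,0],[0,0,0],[0,0,0],[0,0,0],[0,0,0],[0,0,0],[0,0,0],[0,0,0]], grip=[-1,-0.1,0,0.2,0.4,0.6,0.6,0.7,0.7,0.7])

```text
clock: 26.3
tool_pos: [0.513, -0.1554, 0.1834]
eef_rot: [0.496, 0.869, 0.0, 0.0]
contact_force: [-0.2, 0.8, -0.4]
opening: 0.851
finger_force: 0.0
```

```bash
python3 - <<'E'
from h import *
go((*W[4],.185),(*W[4],.096))
E
```

```text
t 26.3 p [ 0.513  -0.1554  0.1834] F [-0.2  0.8 -0.4] open 0.851 tilt [ 1.e-04 -1.e-04 -1.e+00] turn tool z -0.02
[ 0.351   0.1489 -0.0016] 8.5 rows
[0.    0.    0.089] 2.0 rows
```

Call:
play_rows(translation=[[0.0195,0.0083,0],[0.039,0.0165,0],[0.039,0.0165,0],[0.039,0.0165,0],[0.039,0.0165,0],[0.039,0.0165,0],[0.039,0.0165,0],[0.039,0.0165,0],[0.039,0.0165,0],[0.0195,0.0083,0],[0,0,0],[0,0,0],[0,0,0]], delta_rot=[[0,0,0],[0,0,0],[0,0,0],[0,0,0],[0,0,0],[0,0,0],[0,0,0],[0,0,0],[0,0,0],[0,0,0],[0,0,0],[0,0,0],[0,0,0]], grip=[0.7,0.7,0.7,0.7,0.7,0.7,0.7,0.7,0.7,0.7,0.7,0.7,0.7])

```text
clock: 27.92
tool_pos: [0.4627, 0.2206, 0.183]
eef_rot: [0.497, 0.868, -0.001, 0.0]
contact_force: [-0.0, -1.2, 0.6]
opening: 0.848
finger_force: 0.0
```

```bash
python3 - <<'E'
from h import *
go((*W[4],.093))
im=r.snapshot("side");a=cv2.resize(im[100:280,230:430],None,fx=3.3,fy=3.3,interpolation=cv2.INTER_CUBIC)
cv2.imwrite("pics/d9.png",a)
E
```

```text
t 27.925 p [0.4627 0.2206 0.183 ] F [-0.  -1.2  0.6] open 0.848 tilt [-5.0e-04 -1.3e-03 -1.0e+00] turn tool z -0.16
[0.0018 0.0008 0.09  ] 2.0 rows
```

View pics/d9.png

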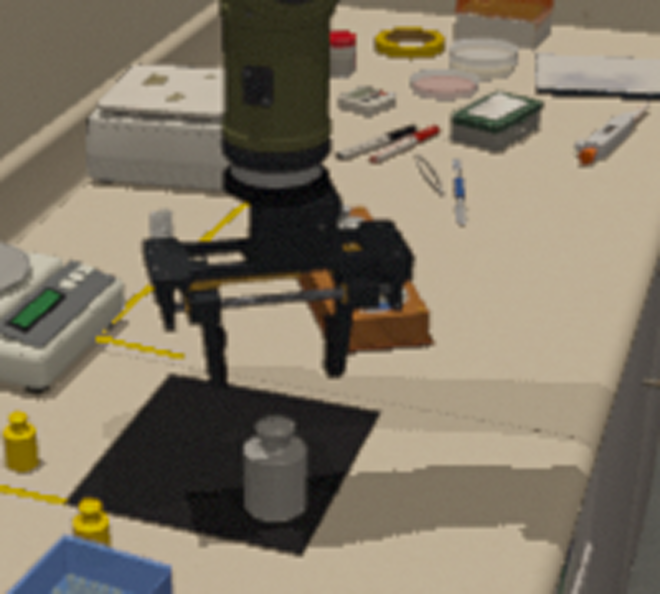

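The open gripper is centred above w4 (crop (275,470)). Descending and gripping.

Call:
play_rows(translation=[[0.0009,0.0004,0.03],[0,0,0.03],[0,0,0.018],[0,0,0.008],[0,0,0.004],[0,0,0],[0,0,0],[0,0,0],[0,0,0],[0,0,0],[0,0,0],[0,0,0],[0,0,0],[0,0,0],[0,0,0]], delta_rot=[[0,0,0],[0,0,0],[0,0,0],[0,0,0],[0,0,0],[0,0,0],[0,0,0],[0,0,0],[0,0,0],[0,0,0],[0,0,0],[0,0,0],[0,0,0],[0,0,0],[0,0,0]], grip=[0.7,0.7,0.7,0.7,0.7,0.7,0.7,0.5,0.35,0.2,0.1,0,-1,-1,-1], squeeze=55)

```text
clock: 29.85
tool_pos: [0.4619, 0.2231, 0.0932]
eef_rot: [0.496, 0.869, -0.0, -0.0]
contact_force: [-2.4, -1.6, 3.0]
opening: 0.526
finger_force: 55.0
```

```bash
python3 - <<'E'
from h import *
p=r.get_state()["tool_pos"]
go((*p[:2],.173),(*C[4],.173))
E
```

```text
t 29.85 p [0.4619 0.2231 0.0932] F [-2.4 -1.6  3. ] open 0.526 tilt [-1.e-03 -5.e-04 -1.e+00] turn tool z -0.01
[ 0.      0.     -0.0798] 1.8 rows
[-0.282  -0.1485  0.    ] 7.1 rows
```

Call:
play_rows(translation=[[0,0,-0.01],[0,0,-0.03],[0,0,-0.04],[-0.0141,-0.0074,0],[-0.0282,-0.0148,0],[-0.0282,-0.0148,0],[-0.0282,-0.0148,0],[-0.0282,-0.0148,0],[-0.0282,-0.0148,0],[-0.0282,-0.0148,0],[-0.0282,-0.0148,0],[-0.0282,-0.0148,0],[-0.0282,-0.0148,0],[-0.0141,-0.0074,0],[0,0,0],[0,0,0],[0,0,0]], delta_rot=[[0,0,0],[0,0,0],[0,0,0],[0,0,0],[0,0,0],[0,0,0],[0,0,0],[0,0,0],[0,0,0],[0,0,0],[0,0,0],[0,0,0],[0,0,0],[0,0,0],[0,0,0],[0,0,0],[0,0,0]], grip=[-1,-1,-1,-1,-1,-1,-1,-1,-1,-1,-1,-1,-1,-1,-1,-1,-1])

```text
clock: 31.98
tool_pos: [0.4785, -0.093, 0.1731]
eef_rot: [0.494, 0.869, 0.0, -0.0]
contact_force: [0.1, -0.1, -7.2]
opening: 0.526
finger_force: 55.0
```

```bash
python3 - <<'E'
from h import *
go((*C[4],.1042))
im=r.snapshot("side");a=cv2.resize(im[110:230,270:430],None,fx=4,fy=4,interpolation=cv2.INTER_CUBIC)
cv2.imwrite("pics/d10.png",a)
E
```

```text
t 31.975 p [ 0.4785 -0.093   0.1731] F [ 0.1 -0.1 -7.2] open 0.526 tilt [-1.0e-04  1.1e-03 -1.0e+00] turn tool z 0.14
[-0.0014 -0.0019  0.0689] 1.5 rows
```

View pics/d10.png

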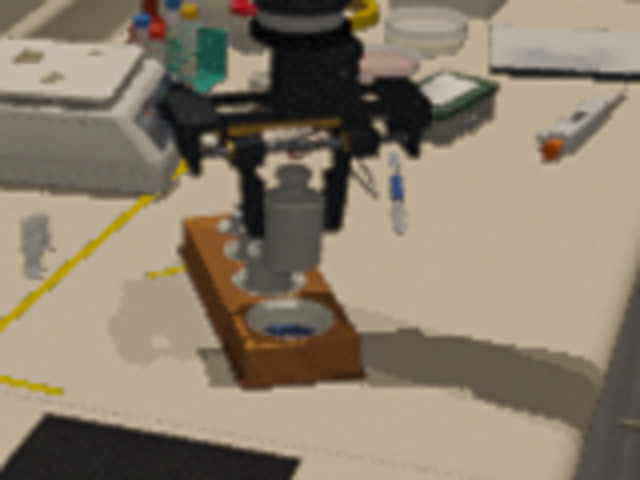

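w4 is held upright above well 4 (crop (293,225)). Lowering it.

Call:
play_rows(translation=[[-0.0007,-0.001,0.02],[0,0,0.02],[0,0,0.012],[0,0,0.007],[0,0,0.004],[0,0,0.003],[0,0,0.002],[0,0,0.001],[0,0,0],[0,0,0]], delta_rot=[[0,0,0],[0,0,0],[0,0,0],[0,0,0],[0,0,0],[0,0,0],[0,0,0],[0,0,0],[0,0,0],[0,0,0]], grip=[-1,-1,-1,-1,-1,-1,-1,-1,-1,-1])

```text
clock: 33.28
tool_pos: [0.478, -0.0958, 0.1043]
eef_rot: [0.496, 0.869, 0.0, 0.0]
contact_force: [0.2, -0.6, -7.3]
opening: 0.531
finger_force: 55.0
```

Call:
play_rows(translation=[[0,0,0.001],[0,0,0]], delta_rot=[[0,0,0],[0,0,0]], grip=[-1,-1])

```text
clock: 33.52
tool_pos: [0.478, -0.0958, 0.1042]
eef_rot: [0.496, 0.869, 0.0, 0.0]
contact_force: [-0.9, -0.3, 5.2]
opening: 0.532
finger_force: 55.0
```

Call:
play_rows(translation=[[0,0,-0.0005],[0,0,0],[0,0,0],[0,0,0],[0,0,0],[0,0,-0.015],[0,0,-0.03],[0,0,-0.045],[0.04,0,-0.045],[0.05,0,0],[0.05,0,0],[0.05,0,0],[0,0,0],[0,0,0]], delta_rot=[[0,0,0],[0,0,0],[0,0,0],[0,0,0],[0,0,0],[0,0,0],[0,0,0],[0,0,0],[0,0,0],[0,0,0],[0,0,0],[0,0,0],[0,0,0],[0,0,0]], grip=[-1,0.12,0.25,0.45,0.65,0.8,0.8,0.8,0.8,0.8,0.8,0.8,0.8,0.8])

```text
clock: 35.28
tool_pos: [0.3816, 0.0674, 0.2393]
eef_rot: [0.496, 0.869, 0.0, 0.001]
contact_force: [-0.1, -0.3, -0.2]
opening: 0.9
finger_force: 0.0
```

```bash
python3 - <<'E'
from h import *
go()
im=r.snapshot("side");a=cv2.resize(im[140:210,300:380],None,fx=5,fy=5,interpolation=cv2.INTER_CUBIC)
im=r.snapshot("top");b=cv2.resize(im[175:245,330:410],None,fx=5,fy=5,interpolation=cv2.INTER_CUBIC)
cv2.imwrite("pics/d11.png",np.hstack([a,b]))
E
```

```text
t 35.275 p [0.3816 0.0674 0.2393] F [-0.1 -0.3 -0.2] open 0.9 tilt [ 1.1e-03 -2.0e-04 -1.0e+00] turn tool z -0.02
```

View pics/d11.png

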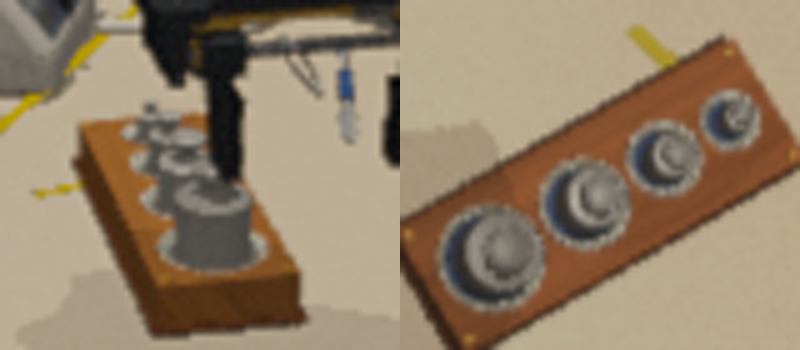

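All four weights stand upright in their wells (top crop, left to right: w4 (495,255), w3, w2, w1 (735,120)), and the gripper is clear.

```bash
python3 -c "
from plant import r
print(r.finish_job())"
```

```text
the job is handed in; nothing more can be done
None
```

All four weights stand upright and fully down in their matching wells, placed smallest to largest; the tip box was not touched, and the job was handed in at about 35 s of the 109 s allowed.

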